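# Set a find on the black plate and turn the camera to it with the joystick

## Robot

A 7-joint arm with a two-finger parallel gripper is mounted at the origin on a cart in front of the work surface, level with it; the furniture and walls round the work are solid. World frame = base frame: x ahead of the robot, y to its left, z up, the work surface at z = 0. Lengths are in mm, angles in rad, forces in N, time in s.
With the tool pointing down it reaches from about 350 to 900 mm from the base axis. Payload 8.1 kg.
Tool frame: the origin (TCP) lies at the very end of the fingers, on their centre line; the grasp point (between the pads) lies 19 mm behind it; z points along the fingers, y is the line along which they close (so a half turn about z gives the same grasp; the last joint's range is limited). The gripper opens to 85 mm and grips with 20 to 120 N. Pads are 22 mm wide; open, the fingers measure 114 mm over their backs; the gripper's body (76 mm by 85 mm) begins 54 mm behind the grasp point. The pads swing forward as they close: fully open they stand 13 mm farther back than shut.
Start: joints at [1.223, 0.434, 0.025, 1.573, -0.012, 1.134, -0.075], TCP at [151.451, -606.386, 231.323] pointing down, gripper open.
Joint ranges: [-2.62, 2.62], [-0.44, 2.09], [-1.27, 1.32], [0.08, 2.57], [-1.32, 4.46], [0.12, 2], [-2.74, 2.74]. Speed limits (rad/s): [2.22, 2.22, 3.01, 3.01, 3.14, 3.14, 3.14].

## Interface

Orientations are given as [roll, pitch, yaw] about the fixed x, y, z axes, in that order (R = Rz(yaw) Ry(pitch) Rx(roll)).
In Python, from bench import ctrl, viewer, current_time_s, current_q, current_joint_vel, current_tau, current_eef_pos, current_eef_rot, current_wrist_force, current_wrist_torque, current_finger_gap, current_grip_force gives the robot as it stands. Calls block until the motion is done:
- ctrl.move_to(position, orientation): joint-space move of the TCP to a pose.
- ctrl.move_l(position, speed=150, attitude=None, contact_N=None): straight line of the TCP; attitude=None keeps the orientation; speed is the mean speed in mm/s. With contact_N (N) it stops when the force on the tool has changed by that much, and returns True; else False.
- ctrl.goto_joints(angles): joint-space move.
- ctrl.grip(opening): finger opening in mm; the grip force is fixed at half the most; returns when the fingers have stopped.
- ctrl.wait(seconds).
- ctrl.solve_ik(position, orientation): joint angles nearest the present ones, or None.
- viewer.read_camera(name): name is "scene" or "top" or "wrist"; returns the picture (384x512x3 uint8, red, green, blue); there is no depth.
- viewer.camera_info(name): a dict with "K" (3x3 intrinsics, pixels), "D" ([k1, k2, p1, p2, k3] as OpenCV has them; the pictures are not rectified), "pose" (4x4, takes a point from camera to world coordinates); the wrist camera has in their place "T_tool_cam" (4x4, takes a point from camera to tool coordinates, whose origin is the TCP and whose axes are the flange's). Camera axes: x right, y down, z forward; pixel columns grow to the right and rows downward; lengths in mm; the calibration is good to about 2 mm. A picture is of the moment at which its call begins: read the wrist's pose just before it. camera_info takes no time and is no camera call.
A pose or a line that the arm cannot do raises ctrl.MotionError and nothing moves.
- ctrl.finish_job(): hands the job in; it is judged then, once.
Readings, each from a call of its own:
- current_time_s(): time.
- current_q(): joint angles.
- current_joint_vel(): joint speeds.
- current_tau(): joint torques, N m.
- current_eef_pos(): TCP position.
- current_eef_rot(): TCP orientation.
- current_wrist_force(): force on the tool from outside, world axes, zero at the start.
- current_wrist_torque(): the same for the moment, N m.
- current_finger_gap(): finger opening in mm.
- current_grip_force(): force on a finger pad.
Only numpy, scipy, OpenCV 4.12 (cv2) and the standard library are available. Lean on these libraries where they do the work, as an engineer would, in place of code of your own. Each camera call takes 0.05 s, during which the arm holds its last target. There are 200 camera calls.

## Task

Gently set the yellow ochre lump, the same way up as it lies now, in the middle of the black background plate of the photo stand and let go of it. Then tilt the red spring-centred joystick nearly all the way straight to the side (left or right of its box) on which the black plate sits on the stand, hold it there for at least one second so that the camera looks at the lump, and bring it back to the middle and let go. Never swing the stick well over to the white plate's side, and leave the dark stone, tape roll and brush where they are.

Things in the scene. Friction and masses are not known exactly. Their poses are not given: they have to be found in the camera images.
- lump_mid (a point): centre (half-way up, 16 mm above its underside) of the loose yellow ochre lump, an uneven boxy stone about 48 (its x) x 60 (its y) x 32 mm (z up), about 0.1 to 0.2 kg; its flanks are rough and slope a little; grasp it across its x
- lump: the same lump; origin at the centre of its underside
- black_plate_top (a point): centre of the top face of the matt black background plate, fixed on the stand, 100 x 100 mm, 6 mm thick, top 20 mm above the desk
- white_plate_top (a point): centre of the top face of the white background plate, same size and height, fixed on the stand on the other side; the two plates trade places from run to run
- stand: fixed photo stand: grey baseboard 200 (x) x 320 (y) x 14 mm, origin on the desk, x pointing away from the robot and y to its left (turned by up to 0.15 rad). Plate centres lie at x = -30, y = +100 and -100 mm; a post of 20 mm diameter stands at x = +90, y = 0 mm and carries the camera head, whose top is about 320 mm above the desk
- camera_head (a joint): pan of the camera head, rad: follows the stick by itself (1.95 x its sideways tilt); 0 looks straight at the robot, positive looks to the stand's +y plate, negative to the -y plate. Do not touch it
- control_box: fixed remote box 100 (x) x 120 (y) x 40 mm, origin on the desk; its x points away from the robot, its y to the robot's left (turned by up to 0.35 rad). Yellow pointers on its top mark its left-right (y) direction
- stick_grip (a point): centre of the red grip of the joystick on the box: upright cylinder of 24 mm diameter, from 71 to 135 mm above the desk, this point at 105 mm. The stick turns about a point 35 mm above the desk in the middle of the box, 70 mm below this point
- stick_side (a joint): sideways tilt of the stick, rad: positive leans to the box's +y (left), negative to its -y (right), stops at +-0.45. Spring to the middle, 0.6 N m/rad (about 4 N at the grip at full tilt)
- stick_fore (a joint): tilt of the stick along the box's x, rad: positive leans away from the robot, stops at +-0.45, same spring
- dark_stone: bystander: loose dark stone 66 x 90 x 36 mm; origin at the centre of its underside
- tape: bystander: loose roll of pale tape lying flat, 119 mm across, 25 mm high; origin at the centre of its underside
- brush: bystander: loose flat brush 46 x 203 x 17 mm; origin at the centre of its underside
- black_plate: the black plate itself; origin at the centre of its underside
- white_plate: the white plate itself; origin at the centre of its underside
Things that resemble listed ones, but are neither listed nor needed, are in the scene too. Leave any blue or purple look-alike of the lump alone.

How it is judged (in metres and radians):
On the way, in this order (a step that is already met when the one before it is completed fails the run):
1. the lump lies the same way up on the black plate, within 25 mm of its middle, still and let go (horizontal distance between lump_mid and black_plate_top below 0.025 m and z of lump_mid in the frame of black_plate_top between 0.008 and 0.024 m and angle between lump_mid's own z axis and vertical below 0.3 rad and linear speed of lump below 0.02 m/s and contact force between the fingers and lump below 0.1 N), for 0.2 s.
2. the stick is held at least 0.32 rad to the black plate's side, and less than 0.17 rad fore or aft, for one second, with the lump still on the black plate (horizontal distance between lump_mid and black_plate_top below 0.025 m and z of lump_mid in the frame of black_plate_top between 0.008 and 0.024 m and angle between lump_mid's own z axis and vertical below 0.3 rad and value of joint stick_fore between -0.17 and 0.17 rad and ((y of black_plate_top in the frame of stand above 0 m and value of joint stick_side above 0.32 rad) or (y of black_plate_top in the frame of stand below 0 m and value of joint stick_side below -0.32 rad))), for 1 s.
At the end, for the whole second after the job is handed in: The lump lies still on the black plate, its centre within 25 mm of the plate's middle and leaning less than 0.3 rad; the stick is back within 0.06 rad of upright both ways; dark stone, tape roll and brush are within 30 mm of where they started (horizontal distance between lump_mid and black_plate_top below 0.025 m and z of lump_mid in the frame of black_plate_top between 0.008 and 0.024 m and angle between lump_mid's own z axis and vertical below 0.3 rad and linear speed of lump below 0.02 m/s and value of joint stick_fore between -0.06 and 0.06 rad and value of joint stick_side between -0.06 and 0.06 rad and distance of each of dark_stone, tape, brush from where it was at the start of the episode below 0.03 m); the robot touches nothing.
It fails at once if the stick tilts more than 0.2 rad to the white plate's side ((y of black_plate_top in the frame of stand above 0 m and value of joint stick_side below -0.2 rad) or (y of black_plate_top in the frame of stand below 0 m and value of joint stick_side above 0.2 rad)).
It fails at once if the lump is dropped or pressed hard: more than 30 N between it and the stand's plates (contact force between lump and black_plate above 30 N or contact force between lump and white_plate above 30 N).
It fails at once if the dark stone, tape roll or brush is pushed more than 30 mm (distance of any of dark_stone, tape, brush from where it was at the start of the episode above 0.03 m).
It also fails if it takes over 51 s, if anything falls off the work surface, if the arm or the gripper's body presses on something with over 40 N, if the wrist force passes 120 N, or if a joint passes its speed limit or range.

## Working session

There is one attempt and no reset: what is moved stays moved. The work goes in short steps, each a Python script; the robot and the scene stay as the last script left them, time stands still between calls to the robot, and variables do not carry over. Pictures are saved under pics/ and viewed, at most 10 in all, crops included, and the job is handed in when it is done.

```bash
mkdir -p pics
python3 - <<'E'
from bench import *
import cv2,numpy as np
a=viewer.read_camera("scene");b=viewer.read_camera("top")
for n,i in (("scene",a),("top",b)):
    cv2.imwrite(f"pics/{n}0.png",i[:,:,::-1]); 
    f=viewer.camera_info(n);print(n,np.round(f["K"],1).tolist(),np.round(f["D"],3),np.round(f["pose"],3).tolist())
print(np.round(viewer.camera_info("wrist")["T_tool_cam"],3).tolist(),current_eef_rot(),current_time_s())
E
```

```text
scene [[364.7, 0.0, 254.3], [0.0, 364.7, 191.0], [0.0, 0.0, 1.0]] [-0.118  0.     0.     0.     0.   ] [[-0.476, 0.62, -0.624, 1281.675], [0.88, 0.337, -0.335, 454.172], [0.003, -0.708, -0.706, 931.899], [0.0, 0.0, 0.0, 1.0]]
top [[397.6, 0.0, 253.7], [0.0, 397.6, 187.6], [0.0, 0.0, 1.0]] [-0.064  0.     0.     0.     0.   ] [[-0.014, -0.995, 0.101, 496.026], [-1.0, 0.015, 0.005, 84.488], [-0.006, -0.101, -0.995, 1102.068], [0.0, 0.0, 0.0, 1.0]]
[[-0.0, -0.963, -0.271, 68.476], [1.0, -0.0, 0.001, -0.835], [-0.001, -0.271, 0.963, -142.275], [0.0, 0.0, 0.0, 1.0]] [-3.14022668e+00  1.34156026e-04  2.44696129e-01] 0.1
```

View pics/scene0.png

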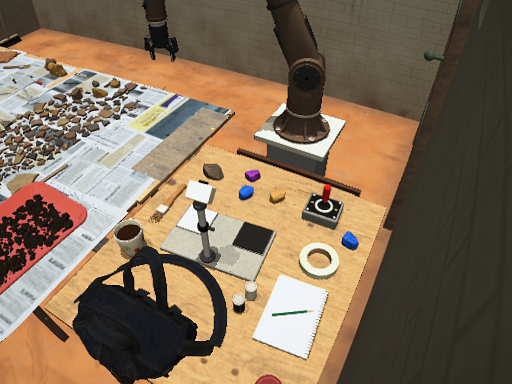

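View pics/top0.png

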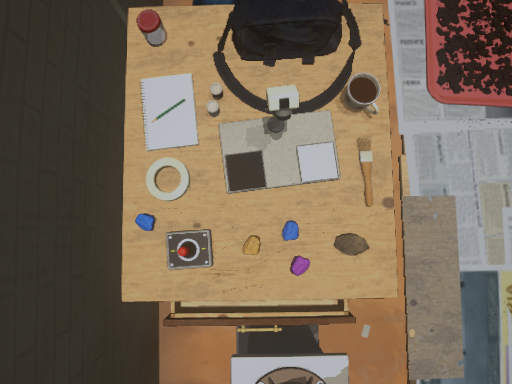

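The top view (up = +x, left = +y) shows the black plate at about (245,171), on the stand's left (+y), and the white plate at (318,162). The stick is at (183,251). There are four lump candidates: ochre (252,244), blue (290,231), blue (145,222) and purple (300,265). Only the ochre one fits the description. I'll confirm that in a crop and measure.

```bash
cat > h.py <<'E'
from bench import *
import cv2,numpy as np
def ray(info,uv,z,pose=None):
    P=info["pose"] if pose is None else pose
    p=cv2.undistortPoints(np.array(uv,float).reshape(-1,1,2),np.array(info["K"]),np.array(info["D"])).reshape(-1,2)
    d=np.c_[p,np.ones(len(p))]@P[:3,:3].T
    return P[:3,3]+d*((z-P[2,3])/d[:,2])[:,None]
def blob(mask,near):
    n,l,s,c=cv2.connectedComponentsWithStats(mask.astype(np.uint8))
    i=min((k for k in range(1,n) if s[k,4]>15),key=lambda k:np.hypot(*(c[k]-near)))
    m=(l==i).astype(np.uint8)
    return max(cv2.findContours(m,cv2.RETR_EXTERNAL,cv2.CHAIN_APPROX_NONE)[0],key=cv2.contourArea)[:,0],s[i,4],c[i]
def rect(c,info,z,pose=None):
    w=ray(info,c,z,pose)[:,:2].astype(np.float32); return cv2.minAreaRect(w)
E
python3 - <<'E'
from h import *
im=cv2.imread("pics/top0.png");hsv=cv2.cvtColor(im,cv2.COLOR_BGR2HSV);H,S,V=[hsv[:,:,i].astype(int) for i in range(3)]
I=viewer.camera_info("top")
for u,v in ((252,244),(245,171),(318,162),(183,251),(270,135),(200,265),(280,245)):print(u,v,hsv[v,u])
c,a,_=blob(V<75,(245,171));print("black",a,rect(c,I,20))
c,a,_=blob((V>190)&(S<40),(318,162));print("white",a,rect(c,I,20))
c,a,cc=blob(((H<6)|(H>174))&(S>150),(183,251));print("red",a,cc,ray(I,cc,125))
c,a,_=blob((S>140)&(H>14)&(H<30),(252,244));print("lump",a,rect(c,I,16))
c,a,_=blob((V<110)&(S<90),(200,262));print("box",a,rect(c,I,40))
cv2.imwrite("pics/crop.png",cv2.resize(im[140:280,130:330],None,fx=4,fy=4,interpolation=cv2.INTER_CUBIC))
E
```

```text
252 244 [ 19 140 184]
245 171 [14 59 65]
318 162 [107  12 192]
183 251 [  4 161 185]
270 135 [ 21  33 108]
200 265 [ 18  30 111]
280 245 [ 17 108 181]
black 1235 ((653.2464599609375, 111.82845306396484), (98.71723937988281, 97.11676025390625), 6.807075023651123)
white 1143 ((675.4249267578125, -86.49324035644531), (94.67256164550781, 93.23088073730469), 6.445838928222656)
red 68 [182.36764706 251.08823529] [[442.57923719 265.30790524 125.        ]]
lump 186 ((451.40557861328125, 96.29679870605469), (42.700496673583984, 48.742279052734375), 82.14491271972656)
box 103 ((443.68359375, 263.1362609863281), (42.91218948364258, 36.74244689941406), 14.17874813079834)
```

View pics/crop.png

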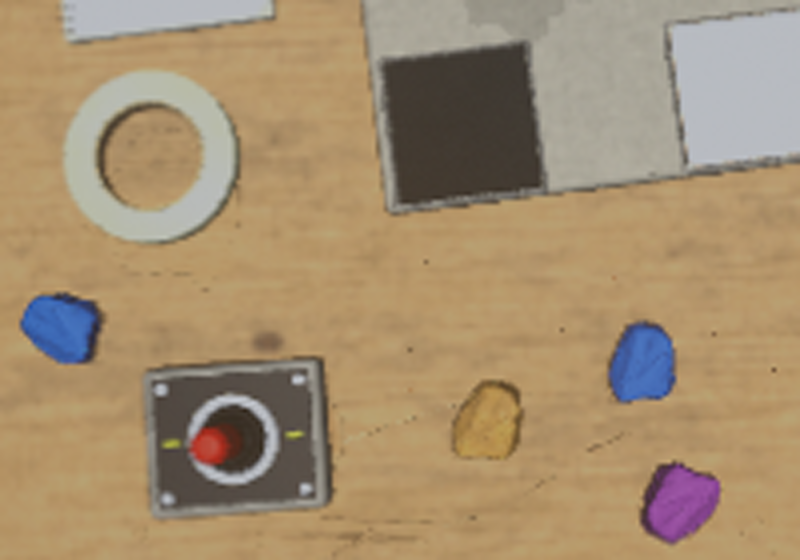

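The crop confirms the ochre lump at crop (487,420). The blue and purple stones look similar but are excluded. The plates measure 199.6 mm apart with a stand yaw of 0.11, which matches the given sizes. Next I'll go above the lump and look with the wrist camera.

```bash
cat >> h.py <<'E'
from scipy.spatial.transform import Rotation as R
def wrist():
    p=np.array(current_eef_pos());r=R.from_euler("xyz",current_eef_rot()).as_matrix()
    im=viewer.read_camera("wrist");I=viewer.camera_info("wrist")
    T=np.eye(4);T[:3,:3]=r;T[:3,3]=p
    return im,I,T@np.array(I["T_tool_cam"])
E
python3 - <<'E'
from h import *
ctrl.move_to([451,96,200],[np.pi,0,-0.3])
print(current_time_s(),current_q(),current_eef_pos())
im,I,P=wrist();np.savez("w1.npz",P=P)
cv2.imwrite("pics/w1.png",im[:,:,::-1])
h=cv2.cvtColor(im,cv2.COLOR_RGB2HSV).astype(int);H,S,V=h[...,0],h[...,1],h[...,2]
w,hh=I["K"][0][2],I["K"][1][2]
M=(H>14)&(H<27)&(S>135)
print(ray(I,[[w,hh]],0,P))
uv=cv2.projectPoints(np.array([[451.,96,16]]),cv2.Rodrigues(P[:3,:3].T)[0],-P[:3,:3].T@P[:3,3],np.array(I["K"]),np.array(I["D"]))[0].ravel();print(uv,h[int(uv[1]),int(uv[0])])
c,a,_=blob(M,uv);print(a,rect(c,I,16,P),rect(c,I,8,P))
E
```

```text
2.8 [ 0.30264667  0.29698187 -0.76245658  1.95199253  0.24502386  0.98594987
 -2.44657365] [451.27349593  95.33737354 199.95047278]
[[424.69593879 103.99710087   0.        ]]
[258.25491868 173.93315655] [ 15 124 173]Traceback (most recent call last):
  File "<stdin>", line 11, in <module>
  File "h.py", line 10, in blob
    i=min((k for k in range(1,n) if s[k,4]>15),key=lambda k:np.hypot(*(c[k]-near)))
ValueError: min() iterable argument is empty
```

View pics/w1.png

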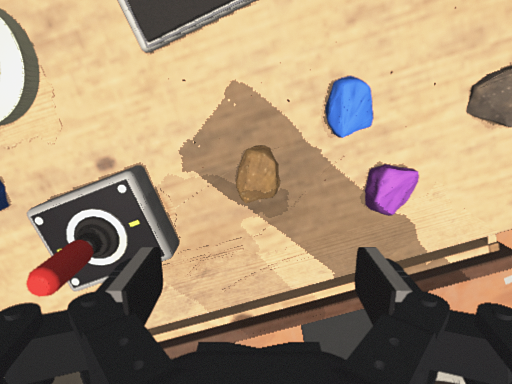

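The wrist view shows the ochre lump in shadow at (258,172), spanning columns 237–279 and rows 146–201. Its long axis is nearly vertical, so yaw −0.3 suits the grasp. The box shows screws at (39,213), (122,188) and (75,283), and pointers at (134,223) and (60,250).

Run:
```python
from h import *
im=cv2.imread("pics/w1.png");P=np.load("w1.npz")["P"];I=viewer.camera_info("wrist")
m=np.zeros(im.shape[:2],np.uint8)
cv2.grabCut(im,m,(232,141,52,65),np.zeros((1,65)),np.zeros((1,65)),6,cv2.GC_INIT_WITH_RECT)
c,a,_=blob((m==1)|(m==3),(258,172));print(a,c.min(0),c.max(0));
for z in (0,16,32):print(z,rect(c,I,z,P))
print("pts",ray(I,[[39,219],[122,188],[75,283],[134,223],[60,250],[95,237]],40,P).round(1)[:,:2].tolist())
T=viewer.camera_info("top")
print("top ptr",ray(T,[[172.75,250.75],[203.75,248.75],[170.2,237.5],[204.5,234.9],[172,264.7],[206.5,262.1]],40).round(1)[:,:2].tolist())
print("top box ctr",ray(T,[[189.5,249.5]],40),"grip top px",ray(T,[[182.3,251.1]],130))
# lump from top
t=cv2.imread("pics/top0.png");m=np.zeros(t.shape[:2],np.uint8)
cv2.grabCut(t,m,(240,232,23,25),np.zeros((1,65)),np.zeros((1,65)),6,cv2.GC_INIT_WITH_RECT)
c,a,_=blob((m==1)|(m==3),(252,244));print("top",a,rect(c,T,16))
for y in (-.3,np.pi-.3):
  for p in ([450,96,20],[653,112,45]): print(y,p,ctrl.solve_ik(p,[np.pi,0,y]))
```

```text
2169 [232 145] [279 205]
0 ((446.8119812011719, 100.58964538574219), (51.33325958251953, 65.89276123046875), 72.73421478271484)
16 ((450.0686950683594, 99.43116760253906), (48.93358612060547, 62.81175231933594), 72.73531341552734)
32 ((453.32525634765625, 98.27210998535156), (46.53337478637695, 59.731422424316406), 72.73431396484375)
pts [[476.9, 315.5], [481.6, 223.7], [401.5, 312.9], [445.0, 226.8], [440.4, 310.8], [442.9, 270.4]]
top ptr [[439.1, 306.7], [443.5, 224.1], [474.2, 313.7], [480.0, 221.9], [402.4, 308.7], [408.3, 216.9]]
top box ctr [[441.91230627 262.01530362  40.        ]] grip top px [[442.82608714 264.54779083 130.        ]]
top 293 ((452.0936584472656, 97.56056213378906), (46.080047607421875, 51.14788055419922), 89.208251953125)
-0.3 [450, 96, 20] [ 0.0920923   0.548581   -0.54942113  2.14312654  0.51925286  0.58087998
 -2.70590714]
-0.3 [653, 112, 45] [ 0.14706747  0.77632659 -0.64351449  1.61217358  0.54741385  0.94028345
 -2.56008239]
2.8415926535897933 [450, 96, 20] [ 0.43537019  0.75787177 -1.07435244  2.11818204  0.93102918  0.85320743
  0.05250641]
2.8415926535897933 [653, 112, 45] [ 0.40451278  1.04110656 -1.22342544  1.58899722  1.01869456  1.26303781
  0.26923277]
```

Run:
```python
from h import *
A=[np.pi,0,-0.3]
ctrl.move_l([450.5,98.5,60],speed=150)
ctrl.move_l([450.5,98.5,9],speed=80)
ctrl.grip(64)
t=ctrl.move_l([450.5,98.5,2],speed=20,contact_N=4);p=np.array(current_eef_pos());print(t,p)
if t: ctrl.move_l(p+[0,0,1.5],speed=20)
ctrl.grip(0);print("gap",current_finger_gap(),current_grip_force(),current_wrist_force())
g=np.array(current_eef_pos());np.save("g.npy",g);print(g)
ctrl.move_l(g+[0,0,100],speed=100)
print("gap",current_finger_gap(),current_grip_force(),current_wrist_force(),current_q(),current_time_s())
for y in (-.3,-.1,.1,.3): print(y,ctrl.solve_ik([653,112,g[2]+20],[np.pi,0,y]))
im,_,_=wrist();cv2.imwrite("pics/w2.png",im[:,:,::-1])
```

```text
False [450.36319702  98.55002918   1.849135  ]
gap 42.64910718528493 59.28070203575771 [-2.67372524 -0.75302443 10.84783716]
[450.47130097  98.39987945   2.56622468]
gap 42.87254601005762 60.91051361057907 [-0.19814571 -0.06498936 -1.3682115 ] [ 0.15320054  0.4116039  -0.61470462  2.07390222  0.34270886  0.75601987
 -2.54602279] 7.0667
-0.3 [ 0.07518111  0.77272526 -0.51915997  1.63112126  0.47219148  0.8656163
 -2.50367807]
-0.1 [ 0.1017007   0.78410385 -0.56441495  1.62855197  0.51186073  0.8807971
 -2.33393915]
0.1 [ 0.12768581  0.79647515 -0.60959361  1.62605304  0.55120151  0.89713415
 -2.1635591 ]
0.3 [ 0.15304331  0.80983379 -0.65461066  1.62363381  0.59013961  0.91461672
 -1.99246542]
```

View pics/w2.png

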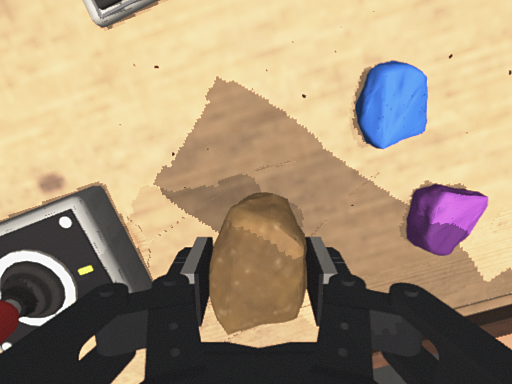

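The lump is held upright, with its centre at about (258,262) between the pads, and the weight reads 1.4 N. Now I'll place it.

Run:
```python
from h import *
g=np.load("g.npy");X=[653.2,111.8]
ctrl.move_l([*X,g[2]+100],speed=150,attitude=[np.pi,0,0.1])
ctrl.move_l([*X,g[2]+30],speed=80)
t=ctrl.move_l([*X,g[2]+17.5],speed=12,contact_N=2.5)
print(t,current_eef_pos(),g[2],current_wrist_force())
ctrl.grip(85)
p=np.array(current_eef_pos())
ctrl.move_l(p+[0,0,70],speed=80)
p=current_eef_pos()
ctrl.move_l([p[0]-60,p[1],200],speed=200)
print(current_time_s())
b=viewer.read_camera("top");im,I,P=wrist();np.savez("w3.npz",P=P)
cv2.imwrite("pics/w3.png",im[:,:,::-1]);cv2.imwrite("pics/top3.png",b[:,:,::-1])
```

```text
True [653.07557182 111.79494203  22.77117766] 2.5662246784058858 [-0.22536207 -0.57621327  5.85234864]
12.7083
```

View pics/w3.png

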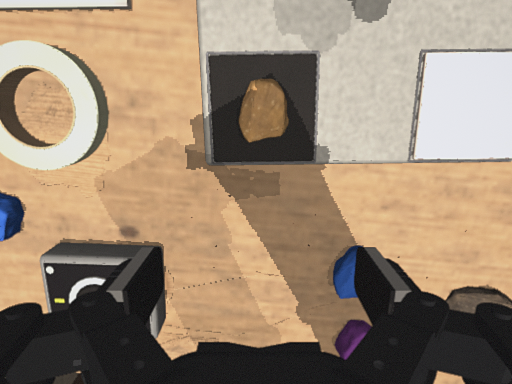

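The lump lies at (263,109), and the black plate's centre is at (263,108), so it is well centred and upright. Next is the stick. I'll clamp it along the box's x and rotate the tool about the stick's pivot.

```bash
cat >> h.py <<'E'
C=np.array([442.,265.8,35.]);BY=0.057
def pose(th,flip,k,zt=86):
    Q=R.from_rotvec(-th*np.array([np.cos(BY),np.sin(BY),0]))
    p=C+Q.apply([0,0,zt-35.])
    if k==0: # upright tool, keep grasp point 19 mm above TCP on stick
        p=C+Q.apply([0,0,zt+19-35.])-[0,0,19]
    Qk=R.from_rotvec(k*Q.as_rotvec())*R.from_euler("xyz",[np.pi,0,BY+flip*np.pi/2])
    return p,Qk.as_euler("xyz")
E
python3 - <<'E'
from h import *
for k in (1,0):
  for f in (1,-1):
    for th in (0,.4):
      q=ctrl.solve_ik(*pose(th,f,k)); print(k,f,th,None if q is None else np.round(q,2))
E
```

```text
1 1 0 [ 0.06  0.65 -1.    1.94  0.69  0.93 -1.24]
1 1 0.4 [-0.29  0.8  -0.91  1.74  0.8   1.39 -1.45]
1 -1 0 [ 0.09  0.69 -1.07  1.94  0.74  0.97  1.86]
1 -1 0.4 [-0.21  0.87 -1.07  1.73  0.88  1.48  1.61]
0 1 0 [ 0.06  0.65 -1.    1.94  0.69  0.93 -1.24]
0 1 0.4 [-0.01  0.67 -0.98  1.92  0.7   0.94 -1.28]
0 -1 0 [ 0.09  0.69 -1.07  1.94  0.74  0.97  1.86]
0 -1 0.4 [ 0.04  0.72 -1.07  1.91  0.76  0.99  1.81]
```

Run:
```python
from h import *
p,o=pose(0,1,1)
ctrl.move_to([p[0],p[1],220],o)
print("contact",ctrl.move_l(p,speed=100,contact_N=8),current_wrist_force())
ctrl.grip(0);print("gap",current_finger_gap(),current_wrist_force(),current_time_s())
for th in (.13,.26,.39):
    p,o=pose(th,1,1);ctrl.move_l(p,speed=50,attitude=o)
    print(th,current_wrist_force(),current_eef_pos())
print(current_time_s())
b=viewer.read_camera("top");s=viewer.read_camera("scene")
v=np.vstack([cv2.resize(b[100:300,120:360],(600,300)),cv2.resize(s[150:290,150:390],(514,300))[:, :] if 0 else cv2.resize(s[150:270,160:400],(600,300))])
cv2.imwrite("pics/tilt.png",v[:,:,::-1])
ctrl.wait(1.5);print(current_time_s())
```

```text
contact False [ 0.44394062 -0.41302767 -0.32937502]
gap 22.668372091344494 [ 2.22962126 -0.51645774  3.71012746] 15.8333
0.13 [ 1.87174211 -5.50540381 10.41195038] [442.10206239 271.98015546  85.77759293]
0.26 [ 1.86054662 -4.35605412 10.38396311] [441.6720826  278.44135382  84.45476993]
0.39 [ 1.99974202 -3.38993367 10.11825111] [441.2981359  285.29620706  82.31755711]
16.725
18.325
```

View pics/tilt.png

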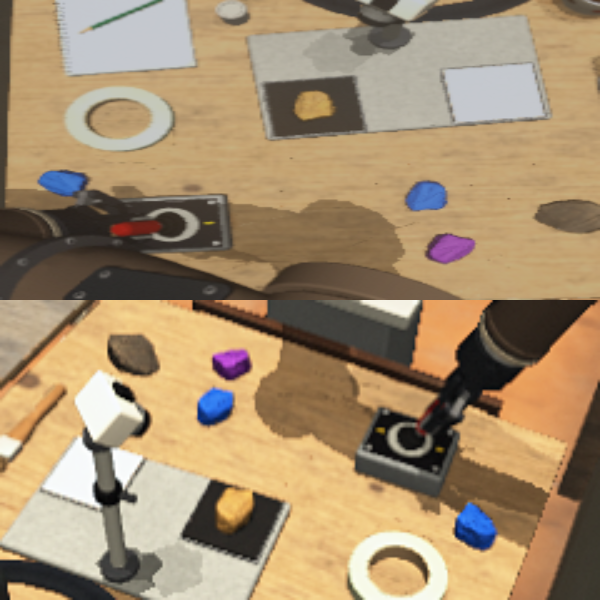

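The stick leans left, with the red tip at (112,229) in the upper crop, and the camera head is turned to the black plate where the lump still lies. The exact tilt isn't certain from this view, so I'll check the red pixels against the model and push a bit further.

Run:
```python
from h import *
I=viewer.camera_info("top");P=I["pose"]
def meas():
    b=viewer.read_camera("top");h=cv2.cvtColor(b,cv2.COLOR_RGB2HSV).astype(int)
    M=((h[...,0]<6)|(h[...,0]>174))&(h[...,1]>150)&(h[...,2]>60)
    c,a,_=blob(M,(172,252));print("area",a,"u",c.min(0),c.max(0))
def model(th):
    Q=R.from_rotvec(-th*np.array([np.cos(BY),np.sin(BY),0]));a=np.linspace(0,6.28,40)
    pts=np.array([C+Q.apply([12*np.cos(t),12*np.sin(t),z]) for t in a for z in (36,100)])
    uv=cv2.projectPoints(pts,cv2.Rodrigues(P[:3,:3].T)[0],-P[:3,:3].T@P[:3,3],np.array(I["K"]),np.array(I["D"]))[0][:,0]
    print(th,uv.min(0).round(1),uv.max(0).round(1))
for t in (.25,.32,.39,.43):model(t)
meas()
p,o=pose(.43,1,1);ctrl.move_l(p,speed=40,attitude=o);meas();print(current_wrist_force(),current_wrist_torque())
ctrl.wait(1.4);print(current_time_s())
```

```text
0.25 [167.  245.7] [187.  257.2]
0.32 [164.7 245.7] [185.9 257.3]
0.39 [162.4 245.8] [184.9 257.4]
0.43 [161.2 245.8] [184.3 257.4]
area 159 u [164 247] [183 257]
area 160 u [164 247] [183 257]
[ 2.01587501 -2.62392527  8.41264516] [-0.84045562 -0.5637283   0.17415328]
20.075
```

Run:
```python
from h import *
b=viewer.read_camera("top");print(current_eef_pos(),current_eef_rot(),pose(.43,1,1))
t0=cv2.imread("pics/top0.png")[:,:,::-1].copy()
I=viewer.camera_info("top")
for n,i in (("t0",t0),("now",b)):
    h=cv2.cvtColor(i,cv2.COLOR_RGB2HSV).astype(int)
    c,a,cc=blob((h[...,2]>165)&(h[...,1]<40),(283,98));print(n,a,cc,rect(c,I,315))
v=np.hstack([x[70:140,245:325] for x in (t0,b)])
cv2.imwrite("pics/head.png",cv2.resize(v,None,fx=5,fy=5,interpolation=cv2.INTER_CUBIC)[:,:,::-1])
```

```text
[441.28634426 286.69251518  81.76215956] [3.14086485 0.42852197 1.62784554] (array([440.78881268, 287.02588274,  81.35725323]), array([3.14159265, 0.43      , 1.62779633]))
t0 544 [282.57352941  95.87867647] ((761.7359619140625, 25.424694061279297), (46.68430709838867, 63.037437438964844), 5.779517650604248)
now 574 [278.02090592  94.63414634] ((765.7430419921875, 37.516448974609375), (64.92221069335938, 48.3457145690918), 49.95861053466797)
```

View pics/head.png

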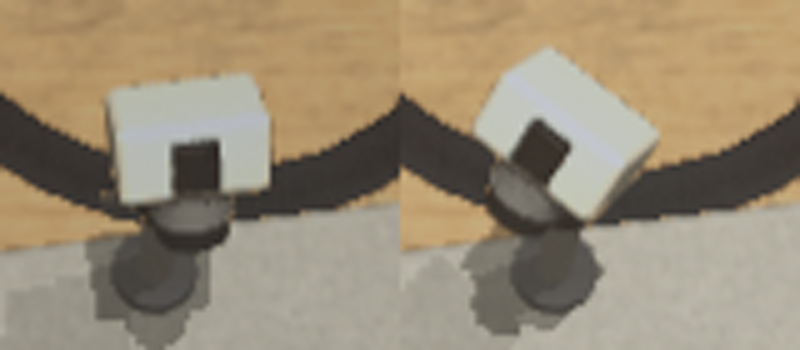

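The head has panned 45.8° (0.80 rad), which means a tilt of about 0.41 rad. That is inside the 0.32–0.45 window and has been held well over a second. Now I'll return the stick to the middle and release it.

Run:
```python
from h import *
for th in (.29,.15,0):
    p,o=pose(th,1,1);ctrl.move_l(p,speed=40,attitude=o)
ctrl.grip(85);ctrl.wait(0.3);print(current_wrist_force(),current_finger_gap())
ctrl.move_l([p[0],p[1],230],speed=100)
ctrl.move_l([p[0]-20,p[1]-190,260],speed=200);ctrl.wait(0.5)
print(current_time_s(),current_wrist_force())
b=viewer.read_camera("top");cv2.imwrite("pics/end.png",b[:,:,::-1])
```

```text
[ 0.00394891 -0.26826621  0.10882906] 85.06972668391442
25.25 [-0.0956403  -0.64114309 -0.00876792]
```

View pics/end.png

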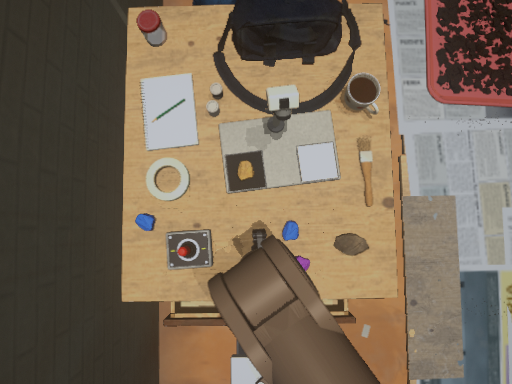

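The lump is on the black plate at (245,170) and the stick is back upright at (183,251). The camera head is centred again, the tape, brush and stone have not moved, and the arm is clear of everything.

```bash
python3 -c "
from bench import ctrl
print(ctrl.finish_job())"
```

```text
the job is handed in; nothing more can be done
None
```

The job is handed in at about 25 s of the 51 s limit: the ochre lump lies centred on the black plate, the stick was held left at about 0.41 rad for well over a second and is back in the middle, and the stone, tape and brush look unmoved; no verdict was returned.

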